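# Stack the backing plate, spacer and clamp cap on a square spindle

### The job

Assemble the wheel hub on the small green stand: put the dark steel backing plate on the spindle first, then the brass spacer, then the red clamp cap, each slid fully home so that nothing is left standing on the edges of the spindle. The spindle is locked and its square stands at an unknown angle, so turn each part by feel under light pressure until it drops over the square; push and twist only lightly, so that the stand never bears more than about 50 N. Leave the things lying about where they are.

Things in the scene. Friction and masses are not known exactly. Their poses are not given: they have to be found in the camera images.
- stand: Fixed green stand; origin at bench level on the spindle's axis. Round foot 90 mm across, 16 mm high, then a flat steel shoulder 46 mm across with its top 24 mm above the origin. Locked spindle: 22 x 22 mm square from 24 to 68 mm up, then a round pilot. The square's faces stand 12 to 78 degrees off this body's x and y axes: an angle that differs each time and is NOT given.
- seat (a point): Centre of the shoulder's flat top on the spindle's axis, 24 mm above the bench: seat of the first part. Its axes say nothing of the square's angle.
- pilot_tip (a point): Top of the spindle, 80 mm above the bench: pilot 20 mm across from 68 to 75 mm up, tapering to 12 mm at the tip. A part's bore slips over it at any angle, then stands on the square's four corners (underside 68 mm up) until turned to within about 0.13 rad of the square; then it slides down freely. Axes say nothing of the square's angle.
- backing_plate: Loose dark steel octagonal plate, 58 mm across flats, 18 mm thick, about 0.25 kg, lying flat, with a 25 x 25 mm square through bore. Origin: centre of the underside; x and y point square to the bore's faces and to outer flats (more flats at 45 degrees between). First on the spindle: home with its underside 24 mm above the stand's origin.
- spacer: Loose brass octagonal spacer, 52 mm across flats, 18 mm thick, 0.2 kg (varies), lying flat, with a 25 x 25 mm square through bore. Origin and axes as for the backing plate. Second on the spindle: home with its underside 42 mm above the stand's origin.
- clamp_cap: Loose red octagonal cap, 50 mm across flats and 32 mm high with a domed closed top, 0.12 kg (varies), standing mouth down; a 25 x 25 mm square bore, 24 mm deep, opens at its underside. Origin: centre of the underside; axes as for the backing plate. Last on the spindle: home with its underside 60 mm above the stand's origin.
- jar: Bystander: clear jar with green lid, 69 mm across, 84 mm high, origin under its centre.
- bolt: Bystander: yellowish hex bolt with nut, 53 mm long, lying, origin under its centre.
- offcut: Bystander: pine offcut, 60 x 100 x 22 mm, origin under its centre.
- masking_tape: Bystander: roll of masking tape, 104 mm across, 25 mm high, origin under its centre.
There are look-alikes about, which are no part of the job. Several things have the shape of the spacer; the one meant has the colours described above.

How it is judged:
On the way, in this order (a step that is already met when the one before it is completed fails the run):
1. the backing plate is home on the spindle, before the spacer and the cap (z of backing_plate in the frame of stand between 0.022 and 0.026 m and horizontal distance between backing_plate and stand below 0.003 m and angle between backing_plate's own z axis and vertical below 0.06 rad), for 0.2 s.
2. the spacer is home on the backing plate (z of spacer in the frame of stand between 0.04 and 0.044 m and horizontal distance between spacer and stand below 0.003 m and angle between spacer's own z axis and vertical below 0.06 rad), for 0.2 s.
3. the clamp cap is home on the spacer (z of clamp_cap in the frame of stand between 0.058 and 0.062 m and horizontal distance between clamp_cap and stand below 0.003 m and angle between clamp_cap's own z axis and vertical below 0.06 rad), for 0.2 s.
At the end, for the whole second after the job is handed in: Backing plate, spacer and cap sit on the spindle in this order from below, each within 2 mm of its home height (undersides 24, 42 and 60 mm above the stand's origin), within 3 mm of the spindle's axis, level within 0.06 rad, released and at rest (all of step 1 and all of step 2 and all of step 3 and linear speed of each of backing_plate, spacer, clamp_cap below 0.02 m/s and contact force between the fingers and backing_plate below 0.1 N and contact force between the fingers and spacer below 0.1 N and contact force between the fingers and clamp_cap below 0.1 N); the robot touches nothing.
It fails at once if contact forces of push or twist on the stand and its spindle pass 50 N (contact force between stand and anything else above 50 N).
It fails at once if a bystander is shifted by more than 30 mm (distance of any of jar, bolt, offcut, masking_tape from where it was at the start of the episode above 0.03 m).
It also fails if it takes over 72 s, if anything falls off the work surface, if the arm or the gripper's body presses on something with over 40 N, if the wrist force passes 120 N, or if a joint passes its speed limit or range.

### The arm

A 7-joint arm with a two-finger parallel gripper is mounted at the origin on a cart in front of the work surface, level with it; the furniture and walls round the work are solid. World frame = base frame: x ahead of the robot, y to its left, z up, the work surface at z = 0. Lengths are in m, angles in rad, forces in N, time in s.
With the tool pointing down it reaches from about 0.425 to 0.825 m from the base axis. Payload 3.6 kg.
Tool frame: the origin (TCP) lies where the fingers leave the gripper's body, on its centre line; the fingertips stand 73 mm ahead of it and the grasp point (between the pads) lies 54 mm ahead of it; z points along the fingers, y is the line along which they close (so a half turn about z gives the same grasp; the last joint's range is limited). The gripper opens to 85 mm and grips with 20 to 120 N. Pads are 22 mm wide; open, the fingers measure 114 mm over their backs; the gripper's body (76 mm by 85 mm) begins 54 mm behind the grasp point. The pads swing forward as they close: fully open they stand 13 mm farther back than shut.
Start: joints at [1.173, 0.615, -0.013, 1.423, 0.008, 1.103, -0.04], TCP at [0.236, -0.606, 0.304] pointing down, gripper open.
Joint ranges: [-3.12, 3.12], [-0.3, 2.06], [-1.34, 1.32], [0.26, 2.42], [-1.36, 4.5], [0.01, 1.98], [-2.84, 2.84]. Speed limits (rad/s): [2.79, 2.79, 3.14, 3.14, 3.14, 3.14, 3.14].

### API

Orientations are given as a unit quaternion [w, x, y, z].
In Python, from plant import env gives the robot as it stands.
- The arm moves only by the tool apply_moves, never from a script. Its argument "steps" is one flat list of numbers, 5 for each row, row after row: the shift along the tool's x, y, z in m, then the turn about the tool's z in rad, then the closure, from 0 (fully open) to 1 (shut). In form: [dx, dy, dz, twist, gripper, dx, dy, dz, twist, gripper, ...]. A call has exactly 10 rows; each row is the pose to reach, as a shift and turn from the pose commanded when the call began, along the tool's axes at that moment; what a row does not reach only later rows make up. A row lasts 1/12 s, in which the tool goes at most 41.7 mm and 7.16 degrees, less where a joint would pass 70% of its speed; a pose out of reach is approached as far as the arm can. A call with a gripper value outside its range is refused whole. The fingers move at their own pace and stop on an object; "grip_force" is the grip in N (left out, the last holds). Time passes only in rows, so rows that repeat a pose let the fingers close, or fill a call up. It gives the time, the measured TCP pose, the force, the opening and the grip force at its end, in the units of the state.
- env.read_state(): the state, without advancing time (a new reading comes with each control period).
- env.camera(name): name is "side" or "top" or "wrist"; returns a dict with "img" (480x640x3 uint8, red, green, blue), "K" (3x3 intrinsics, pixels), "k1" (the pictures are not rectified: a ray, as slopes to the right and down, at radius r is drawn at 1 + k1 r^2 times it, then the intrinsics apply), "rvec" (rotation vector, rad) and "tvec" (3), from world to camera coordinates, as OpenCV has them. Camera axes: x right, y down, z forward; pixel columns grow to the right and rows downward; lengths in m; the calibration is good to about 2 mm. A picture is of the moment at which its call begins. There is no depth.
- env.sign_off(): hands the job in; it is judged then, once.
The state is a dict: "time_s": time; "joint_pos": joint angles; "dq": joint speeds; "tau": joint torques, N m; "position": TCP position; "eef_rot": TCP orientation; "contact_force": force on the tool from outside, world axes, zero at the start; "wrist_torque": the same for the moment, N m; "grip_width": opening from 0.0 (shut) to 1.0 (fully open); "grasp_force": force on a finger pad.
Only numpy, scipy, OpenCV 4.12 (cv2) and the standard library are available. Lean on these libraries where they do the work, as an engineer would, in place of code of your own. Each camera call takes 0.05 s, during which the arm holds its last target. There are 200 camera calls.

## Working session

There is one attempt and no reset: what is moved stays moved. The work goes in short steps, Python scripts to look and compute and a tool call to move; the robot and the scene stay as the last step left them, time stands still between calls to the robot, and variables do not carry over. Pictures are saved under pics/ and viewed, at most 10 in all, crops included, and the job is handed in when it is done.

Besides the shell and the picture viewer there is one more tool, called as name(argument=value, ...), one argument or row to a line, values as JSON. apply_moves: Moves the arm, as the interface text tells. Its arguments: {"type":"object","properties":{"steps":{"type":"array"},"grip_force":{"type":"number"}},"required":["steps"]}

```bash
mkdir -p pics; ls
cat > h.py <<'E'
import numpy as np, cv2
from plant import env
def snap(n,f=None):
    c=env.camera(n)
    np.savez('pics/%s.npz'%(f or n),**c)
    if f: cv2.imwrite('pics/%s.png'%f,c['img'][:,:,::-1])
    return c
def load(f): return dict(np.load('pics/%s.npz'%f))
def dist(c): return np.array([float(c['k1']),0,0,0])
def pix2w(c,uv,z):
    uv=np.array(uv,float).reshape(-1,1,2)
    n=cv2.undistortPoints(uv,c['K'],dist(c)).reshape(-1,2)
    R=cv2.Rodrigues(c['rvec'])[0]; t=c['tvec'].reshape(3)
    o=-R.T@t; d=np.c_[n,np.ones(len(n))]@R
    s=(np.broadcast_to(z,len(n))-o[2])/d[:,2]
    return o+d*s[:,None]
def w2pix(c,p):
    return cv2.projectPoints(np.array(p,float).reshape(-1,3),c['rvec'],c['tvec'],c['K'],dist(c))[0].reshape(-1,2)
E
python3 - <<'E'
from h import *
a=snap('top','top0');b=snap('side','side0')
for c in(a,b):
  R=cv2.Rodrigues(c['rvec'])[0];print(-R.T@c['tvec'].reshape(3),R[2],c['K'][0,0],c['k1'])
s=env.read_state();print(s)
E
```

```text
pics
[0.4136434  0.02701701 1.21715838] [ 0.13351224  0.01565363 -0.99092353] 539.5903064207918 -0.1684125828805685
[-0.11389244  0.69859819  0.77198184] [ 0.5923287  -0.55339105 -0.58558096] 525.9179295857393 0.030944121606434227
{'time_s': 0.1, 'joint_pos': array([ 1.17250249,  0.61586455, -0.0125844 ,  1.42475174,  0.00814711,
        1.1033968 , -0.04042084]), 'dq': array([ 0.00127589, -0.00100752, -0.00092326, -0.00351119, -0.00114623,
        0.00071585, -0.00036306]), 'tau': array([ 2.20022404e-03, -4.70379961e+01,  2.60487702e-01, -1.71570897e+01,
        1.00623193e-02,  5.85990332e-03,  3.78490498e-06]), 'position': array([ 0.2359367 , -0.60511061,  0.30282226]), 'eef_rot': array([-1.15516778e-03,  9.82766505e-01,  1.84847485e-01, -2.63503133e-04]), 'contact_force': array([-0.44817718,  0.58866476, -0.42950916]), 'wrist_torque': array([ 0.02853701, -0.00427333,  0.01947492]), 'grasp_force': 0.0, 'grip_width': 1.0008722889692638}
```

View pics/top0.png

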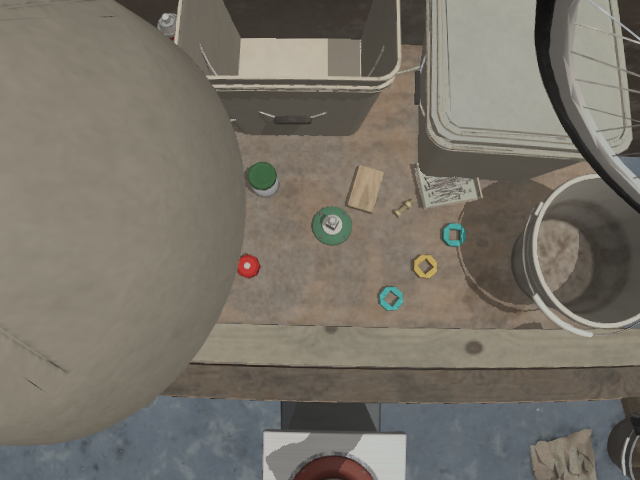

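View pics/side0.png

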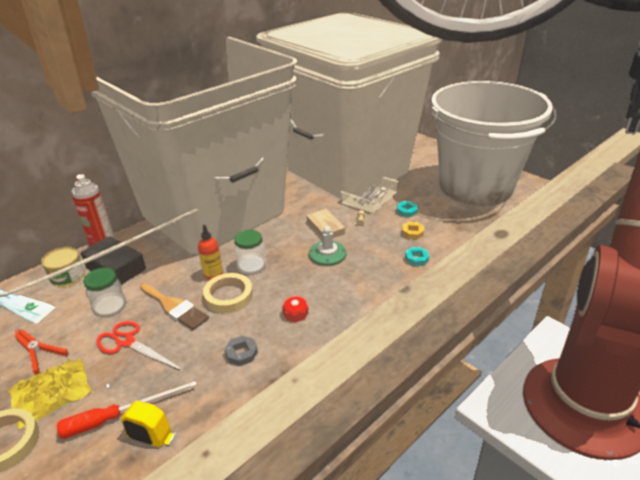

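Top view: stand at (332,225), red cap at (248,266), the brass ring at (426,266) and teal look-alikes at (391,298) and (453,235). In the side view the dark octagon is at (241,350), the red cap at (295,308) and the brass ring at (413,230). The lamp hides the plate in the top view. Next is one close crop.

Run:
```python
from h import *
a=load('top0')['img'];b=load('side0')['img']
def cr(i,u,v,w=25,h=25):
    return cv2.resize(i[v-h:v+h,u-w:u+w],(400,300),interpolation=cv2.INTER_CUBIC)
# same aspect 4:3
f=lambda i,u,v:cr(i,u,v,32,24)
m=np.vstack([np.hstack([f(a,332,225),f(a,426,266)]),np.hstack([f(b,241,350),f(a,260,266)])])
cv2.imwrite('pics/m.png',m[:,:,::-1])
A=load('top0');B=load('side0')
print(pix2w(A,[[332,225],[426,266],[248,266]],[.02,.018,.03]))
print(pix2w(B,[[241,350],[413,230],[295,308],[327,252]],[.009,.009,.016,.016]))
```

```text
[[ 0.61179987  0.01179201  0.02      ]
 [ 0.52356466 -0.20055974  0.018     ]
 [ 0.51448537  0.19628285  0.03      ]]
[[ 0.50983147  0.34693271  0.009     ]
 [ 0.52640425 -0.19847896  0.009     ]
 [ 0.51789474  0.20202441  0.016     ]
 [ 0.60818423  0.0227047   0.016     ]]
```

View pics/m.png

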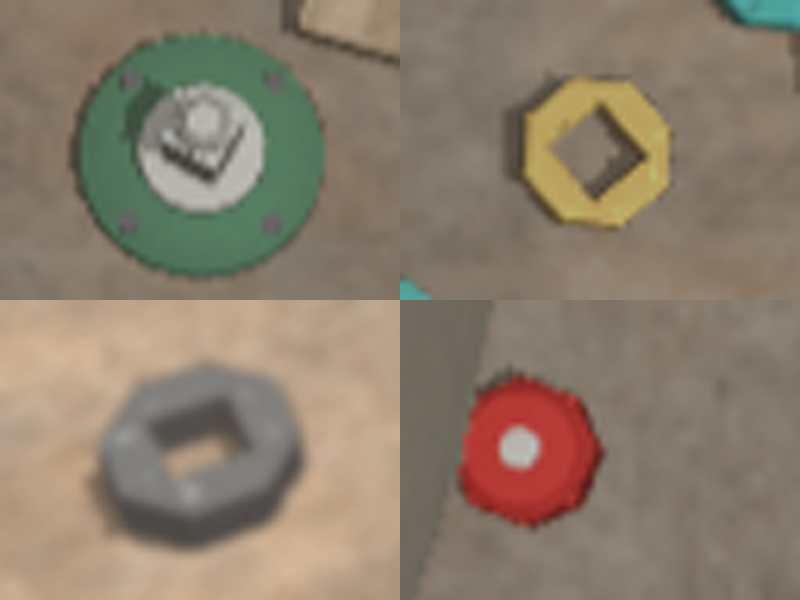

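The view clears things up: the brass ring (426,266), not the teal ones, is the spacer. The dark octagon (side 241,350) is the plate, and the domed red one is the cap. The spindle square is visible, with faces roughly 57° from world x (mod 90). I'll now approach the plate.

```bash
cat >> h.py <<'E'
from scipy.spatial.transform import Rotation as Ro
def pose():
    s=env.read_state(); q=s['eef_rot']; R=Ro.from_quat(np.r_[q[1:],q[0]]).as_matrix()
    return s,np.array(s['position']),R
def yaw(R): return np.degrees(np.arctan2(R[1,0],R[0,0]))
def togo(xyz,yawdeg=None):
    s,p,R=pose(); d=R.T@(np.array(xyz)-p)
    tw=0 if yawdeg is None else -np.radians((yawdeg-yaw(R)+180)%360-180)
    print('shift',d.round(4),'twist',round(tw,4),'yaw',yaw(R).round(2),'j7',s['joint_pos'][6].round(2))
E
python3 - <<'E'
from h import *
for g in ([.35,-.3,.3],[.46,.05,.3],[.48,.33,.3]): togo(g,100)
c=snap('wrist');R=cv2.Rodrigues(c['rvec'])[0];s,p,T=pose()
print('cam in tool',T.T@(-R.T@c['tvec'].reshape(3)-p),'axis',T.T@R[2], 'right',T.T@R[0],c['K'][0,0],c['K'][:2,2])
E
```

```text
shift [ 0.2171 -0.2428  0.0034] twist -1.3735 yaw 21.3 j7 -0.04
shift [ 0.4468 -0.5289  0.004 ] twist -1.3735 yaw 21.3 j7 -0.04
shift [ 0.5671 -0.7825  0.0046] twist -1.3735 yaw 21.3 j7 -0.04
cam in tool [ 0.07881755  0.00023027 -0.06909734] axis [-3.06168029e-01 -4.27215488e-04  9.51977392e-01] right [8.53700570e-04 9.99999374e-01 7.23327094e-04] 376.75092640099155 [315.16816061 237.93552673]
```

apply_moves(
  steps=[0.217, -0.243, 0, 0, 0, 0.217, -0.243, 0, 0, 0, 0.217, -0.243, 0, 0, 0, 0.217, -0.243, 0, 0, 0, 0.217, -0.243, 0, 0, 0, 0.217, -0.243, 0, 0, 0, 0.217, -0.243, 0, 0, 0, 0.217, -0.243, 0, 0, 0, 0.447, -0.529, 0, -0.12, 0, 0.447, -0.529, 0, -0.24, 0],
)

```text
time_s: 0.98
position: [0.3752, -0.2191, 0.304]
eef_rot: [0.0, 0.953, 0.304, -0.0]
contact_force: [1.0, -0.6, -0.6]
grip_width: 0.998
grasp_force: 0.0
```

Run:
```python
from h import *
s,p,R=pose();print(s['time_s'],p)
for g in ([.46,.05,.3],[.48,.33,.25]): togo(g,100)
```

```text
0.9833 [ 0.37522441 -0.21912511  0.30399131]
shift [ 0.2248 -0.1705  0.0039] twist -1.1285 yaw 35.34 j7 -0.54
shift [ 0.4031 -0.3873  0.0538] twist -1.1285 yaw 35.34 j7 -0.54
```

apply_moves(
  steps=[0.225, -0.17, 0, -0.12, 0, 0.225, -0.17, 0, -0.24, 0, 0.225, -0.17, 0, -0.36, 0, 0.225, -0.17, 0, -0.48, 0, 0.225, -0.17, 0, -0.6, 0, 0.225, -0.17, 0, -0.72, 0, 0.403, -0.387, 0.054, -0.84, 0, 0.403, -0.387, 0.054, -0.96, 0, 0.403, -0.387, 0.054, -1.08, 0, 0.403, -0.387, 0.054, -1.128, 0],
)

```text
time_s: 1.82
position: [0.468, 0.1821, 0.2751]
eef_rot: [0.0, 0.643, 0.766, -0.0]
contact_force: [0.8, -0.5, -0.5]
grip_width: 1.003
grasp_force: 0.0
```

Run:
```python
from h import *
s,p,R=pose();print(s['time_s'],p)
for g in ([.48,.34,.22],): togo(g,100)
c=snap('wrist','w1');print(w2pix(c,[[.51,.347,.018]]))
```

```text
1.8167 [0.46799701 0.18212966 0.27508334]
shift [0.1534 0.039  0.0551] twist -0.0013 yaw 99.92 j7 -0.54
[[406.89118858   9.58384965]]
```

apply_moves(
  steps=[0.153, 0.02, 0.055, 0, 0, 0.153, 0.02, 0.055, 0, 0, 0.153, 0.02, 0.055, 0, 0, 0.153, 0.02, 0.055, 0, 0, 0.153, 0.02, 0.055, 0, 0, 0.153, 0.02, 0.055, 0, 0, 0.153, 0.02, 0.055, 0, 0, 0.153, 0.02, 0.055, 0, 0, 0.153, 0.02, 0.055, 0, 0, 0.153, 0.02, 0.055, 0, 0],
)

```text
time_s: 2.7
position: [0.4628, 0.3332, 0.221]
eef_rot: [0.0, 0.646, 0.763, 0.0]
contact_force: [-0.3, -0.6, -0.1]
grip_width: 1.001
grasp_force: 0.0
```

Run:
```python
from h import *
s,p,R=pose();print(s['time_s'],p)
c=snap('wrist','w2');print(w2pix(c,[[.51,.347,.018]]))
w1=load('w1')['img'];m=np.hstack([w1[:,:,::-1],c['img'][:,:,::-1]])
cv2.imwrite('pics/w12.png',cv2.resize(m,(800,300)))
u,v=w2pix(c,[[.51,.347,.018]])[0].astype(int)
u=min(max(u,100),540);v=min(max(v,75),405)
cv2.imwrite('pics/w2c.png',np.vstack([cv2.resize(m,(800,300)),cv2.resize(c['img'][v-45:v+45,u-120:u+120,::-1],(800,300),interpolation=cv2.INTER_CUBIC)]));print(u,v)
```

```text
2.7 [0.46284928 0.33323934 0.22102962]
[[379.63027308 218.73248012]]
379 218
```

View pics/w2c.png

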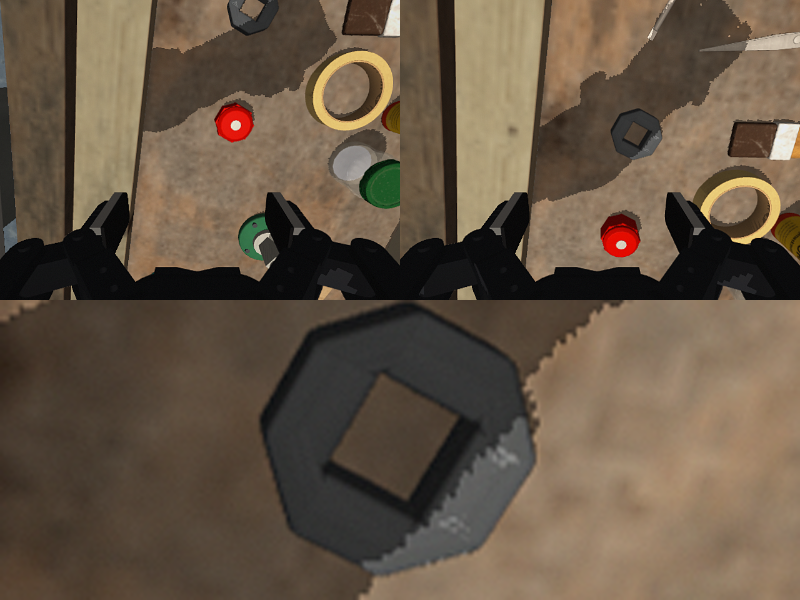

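Wrist view: the plate's bore corners in the crop are at (382,372), (480,424), (413,517) and (324,465). The cap is at about (377,200) in w1.

Run:
```python
from h import *
c=load('w2')
P=np.array([[382,372],[480,424],[413,517],[324,465]],float)
uv=np.c_[259+P[:,0]/3.333,173+(P[:,1]-300)/3.333]
w=pix2w(c,uv,.018);print(w,w.mean(0))
e=np.roll(w,-1,0)-w;print(np.linalg.norm(e[:,:2],axis=1),np.degrees(np.arctan2(e[:,1],e[:,0]))%90)
# cap by colour silhouettes
for f in('w1','w2'):
    c=load(f);h=cv2.cvtColor(c['img'],cv2.COLOR_RGB2HSV)
    m=(((h[...,0]<6)|(h[...,0]>174))&(h[...,1]>180)&(h[...,2]>60)).astype(np.uint8)
    n,l,st,ce=cv2.connectedComponentsWithStats(m);i=1+st[1:,4].argmax();print(f,st[i],ce[i],pix2w(c,[ce[i]],.016))
```

```text
[[0.50167473 0.3640971  0.018     ]
 [0.52564441 0.35625669 0.018     ]
 [0.51576966 0.3325651  0.018     ]
 [0.49334855 0.34123287 0.018     ]] [0.50910934 0.34853794 0.018     ]
[0.0252194  0.02566714 0.02403823 0.02433307] [71.88724753 67.37342912 68.86401438 69.99053606]
w1 [ 343  164   64   64 2644] [374.06391831 195.69288956] [[0.51756901 0.20296011 0.016     ]]
w2 [ 321  342   64   70 3147] [351.53225294 376.3644741 ] [[0.51712368 0.20472798 0.016     ]]
```

Run:
```python
from h import *
togo([.509,.3485,.12],114.5);togo([.509,.3485,.072],114.5)
```

```text
shift [0.0071 0.0481 0.1011] twist -0.2607 yaw 99.56 j7 -0.83
shift [0.0071 0.048  0.1491] twist -0.2607 yaw 99.56 j7 -0.83
```

apply_moves(
  steps=[0.007, 0.048, 0.05, -0.12, 0, 0.007, 0.048, 0.08, -0.24, 0, 0.007, 0.048, 0.101, -0.26, 0, 0.007, 0.048, 0.101, -0.26, 0, 0.007, 0.048, 0.12, -0.26, 0, 0.007, 0.048, 0.14, -0.26, 0, 0.007, 0.048, 0.149, -0.26, 0, 0.007, 0.048, 0.149, -0.26, 0, 0.007, 0.048, 0.149, -0.26, 0, 0.007, 0.048, 0.149, -0.26, 0],
  grip_force=40,
)

```text
time_s: 3.58
position: [0.5088, 0.3504, 0.0735]
eef_rot: [0.0, 0.54, 0.841, 0.001]
contact_force: [-0.5, -0.0, 0.3]
grip_width: 1.002
grasp_force: 0.0
```

apply_moves(
  steps=[0, 0, 0, 0, 0.5, 0, 0, 0, 0, 1, 0, 0, 0, 0, 1, 0, 0, 0, 0, 1, 0, 0, 0, 0, 1, 0, 0, 0, 0, 1, 0, 0, 0, 0, 1, 0, 0, 0, 0, 1, 0, 0, 0, 0, 1, 0, 0, 0, 0, 1],
  grip_force=40,
)

```text
time_s: 4.42
position: [0.5086, 0.3501, 0.0729]
eef_rot: [0.0, 0.54, 0.841, 0.001]
contact_force: [-0.8, -0.7, 5.7]
grip_width: 0.664
grasp_force: 43.7
```

Run:
```python
from h import *
s,p,R=pose();print(p,yaw(R),s['grip_width'],s['grasp_force'],s['contact_force'])
c=load('top0')
P=np.array([[200,148],[200,155]])/6.25+[300,201]
print(pix2w(c,P,[.024,.016]))
```

```text
[0.50864195 0.35014999 0.0729445 ] 114.58227702347777 0.6643598721698636 43.67883352562785 [-0.78223885 -0.65401896  5.7041064 ]
[[0.61186422 0.01185582 0.024     ]
 [0.61063424 0.01170855 0.016     ]]
```

Run:
```python
from h import *
togo([.5086,.35,.2],114.6);togo([.631,-.076,.2],102)
```

```text
shift [-1.000e-04  1.000e-04 -1.271e-01] twist -0.0003 yaw 114.58 j7 -0.68
shift [-0.4384 -0.0658 -0.1273] twist 0.2196 yaw 114.58 j7 -0.68
```

apply_moves(
  steps=[0, 0, -0.02, 0, 1, 0, 0, -0.05, 0, 1, 0, 0, -0.09, 0, 1, 0, 0, -0.127, 0, 1, -0.04, -0.006, -0.127, 0, 1, -0.08, -0.012, -0.127, 0.05, 1, -0.12, -0.018, -0.127, 0.1, 1, -0.16, -0.024, -0.127, 0.15, 1, -0.2, -0.03, -0.127, 0.2, 1, -0.24, -0.036, -0.127, 0.22, 1],
)

```text
time_s: 5.25
position: [0.5751, 0.1143, 0.1982]
eef_rot: [-0.0, 0.63, 0.776, -0.0]
contact_force: [0.3, 0.4, -1.0]
grip_width: 0.666
grasp_force: 44.0
```

Run:
```python
from h import *
s,p,R=pose();print(p,s['contact_force'],s['grip_width'])
togo([.631,-.076,.2],102)
```

```text
[0.57510897 0.11431514 0.1982341 ] [ 0.26889595  0.3942091  -1.00253202] 0.6658772879458508
shift [-0.1977  0.0155 -0.0017] twist -0.0023 yaw 101.87 j7 -0.39
```

apply_moves(
  steps=[-0.04, 0.003, 0, 0, 1, -0.08, 0.006, 0, 0, 1, -0.12, 0.009, 0, 0, 1, -0.16, 0.012, 0, 0, 1, -0.198, 0.015, 0, 0, 1, -0.198, 0.015, 0, 0, 1, -0.198, 0.015, 0, 0, 1, -0.198, 0.015, 0, 0, 1, -0.198, 0.015, 0, 0, 1, -0.198, 0.015, 0, 0, 1],
)

```text
time_s: 6.08
position: [0.6307, -0.0718, 0.1986]
eef_rot: [-0.001, 0.628, 0.778, 0.0]
contact_force: [0.1, 0.7, -2.2]
grip_width: 0.667
grasp_force: 43.9
```

Run:
```python
from h import *
c=snap('wrist','w3');s,p,R=pose();print(p,yaw(R))
u,v=w2pix(c,[[.611,.012,.068]])[0];print(u,v)
u=int(min(max(u,60),580));v=int(min(max(v,45),435))
im=c['img'][:,:,::-1]
cv2.imwrite('pics/w3c.png',np.hstack([cv2.resize(im,(400,300)),cv2.resize(im[v-45:v+45,u-60:u+60],(400,300),interpolation=cv2.INTER_CUBIC)]));print(u,v)
```

```text
[ 0.63081499 -0.07209996  0.19861817] 102.15909314707235
311.0689962962197 100.35600924917262
311 100
```

View pics/w3c.png

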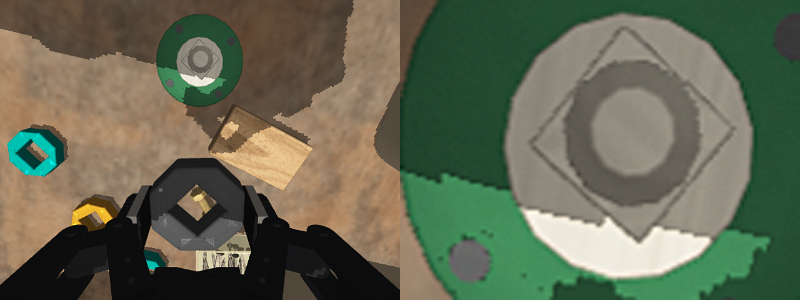

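Close view: the square's corners in the right crop are at (626,27), (735,127), (640,241) and (530,147), and the pilot tip is at (632,130).

Run:
```python
from h import *
c=load('w3')
P=np.array([[626,27],[735,127],[640,241],[530,147],[632,130]],float)
uv=np.c_[251+(P[:,0]-400)/3.333,55+P[:,1]/3.333]
w=pix2w(c,uv,[.068]*4+[.08]);print(w[:4].mean(0),w[4]);q=w[:4]
e=np.roll(q,-1,0)-q;print(np.linalg.norm(e[:,:2],axis=1),np.degrees(np.arctan2(e[:,1],e[:,0]))%90)
im=c['img'][:,:,::-1]
cv2.imwrite('pics/w3d.png',cv2.resize(im[240:420,220:460],(800,600),interpolation=cv2.INTER_CUBIC))
```

```text
[0.61531566 0.01497205 0.068     ] [0.61499306 0.01520492 0.08      ]
[0.02112812 0.02141767 0.02127936 0.02166945] [62.42661385 61.38311054 63.09600382 60.99908316]
```

View pics/w3d.png

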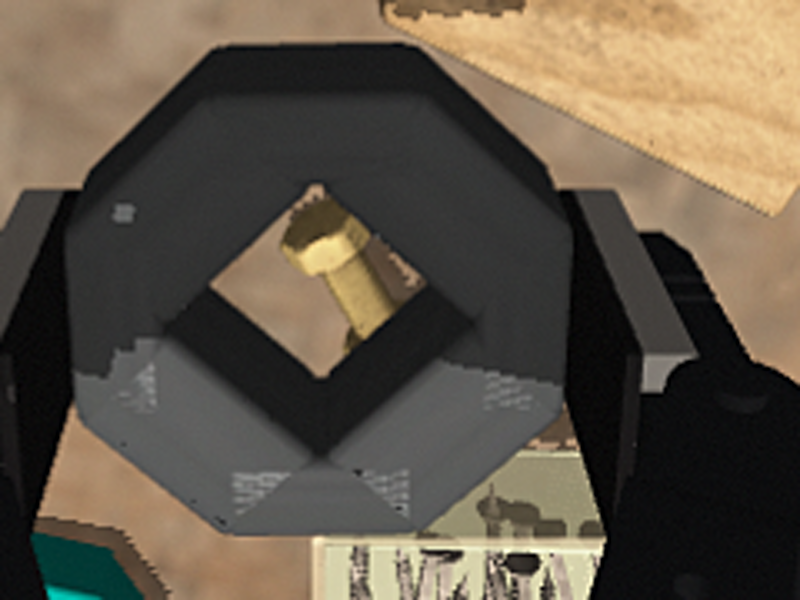

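Run:
```python
from h import *
c=load('w3');s,p,R=pose()
P=np.array([[318,185],[475,325],[320,457],[165,325]],float)
uv=np.c_[220+P[:,0]/3.333,240+P[:,1]/3.333]
for z in(.13,.135,.14,.145,.15):
    w=pix2w(c,uv,z);e=np.roll(w,-1,0)-w
    print(z,np.linalg.norm(e[:,:2],axis=1).mean(),R.T@(w.mean(0)-p),((w-p)@R)[:,:2].round(4).tolist())
T=np.array([.6153,.0150]);y=np.radians(107)
for off in (-.0016,0):
    tgt=T-off*np.array([np.cos(y),np.sin(y)]);print(tgt);togo([*tgt,.2],107)
```

```text
0.13 0.027612319785964397 [-0.00968695  0.00081909  0.06860925] [[0.0098, 0.0006], [-0.0096, 0.0204], [-0.0293, 0.0009], [-0.0096, -0.0186]]
0.135 0.026611265757798687 [-0.00649414  0.00080727  0.06361218] [[0.0123, 0.0006], [-0.0064, 0.0197], [-0.0254, 0.0009], [-0.0065, -0.0179]]
0.14 0.025610211729632966 [-0.00330133  0.00079546  0.05861512] [[0.0148, 0.0006], [-0.0032, 0.0189], [-0.0215, 0.0009], [-0.0033, -0.0172]]
0.145 0.024609157701467245 [-0.00010852  0.00078365  0.05361805] [[0.0173, 0.0006], [-0.0, 0.0182], [-0.0176, 0.0009], [-0.0001, -0.0165]]
0.15 0.023608103673301496 [0.00308429 0.00077183 0.04862099] [[0.0197, 0.0006], [0.0032, 0.0175], [-0.0137, 0.0009], [0.0031, -0.0158]]
[0.61483221 0.01653009]
shift [ 0.09    0.003  -0.0013] twist -0.0845 yaw 102.16 j7 -0.06
[0.6153 0.015 ]
shift [ 0.0884  0.0032 -0.0013] twist -0.0845 yaw 102.16 j7 -0.06
```

apply_moves(
  steps=[0.03, 0.001, 0, -0.04, 1, 0.06, 0.002, 0, -0.0845, 1, 0.0893, 0.003, 0, -0.0845, 1, 0.0893, 0.003, 0.01, -0.0845, 1, 0.0893, 0.003, 0.025, -0.0845, 1, 0.0893, 0.003, 0.034, -0.0845, 1, 0.0893, 0.003, 0.034, -0.0845, 1, 0.0893, 0.003, 0.034, -0.0845, 1, 0.0893, 0.003, 0.034, -0.0845, 1, 0.0893, 0.003, 0.034, -0.0845, 1],
)

```text
time_s: 6.97
position: [0.616, 0.0137, 0.1653]
eef_rot: [0.001, 0.596, 0.803, 0.001]
contact_force: [-0.2, -0.4, -1.1]
grip_width: 0.668
grasp_force: 43.9
```

Run:
```python
from h import *
s,p,R=pose();print(p,s['contact_force'])
togo([.6150,.0159,.145],107)
a=snap('wrist','w4');im=a['img'][:,:,::-1]
cv2.imwrite('pics/w4.png',cv2.resize(im[230:410,220:460],(800,600),interpolation=cv2.INTER_CUBIC))
```

```text
[0.61602503 0.01370996 0.16531723] [-0.22621851 -0.38354372 -1.14927871]
shift [ 0.0024 -0.0004  0.0203] twist -0.0038 yaw 106.78 j7 -0.16
```

View pics/w4.png

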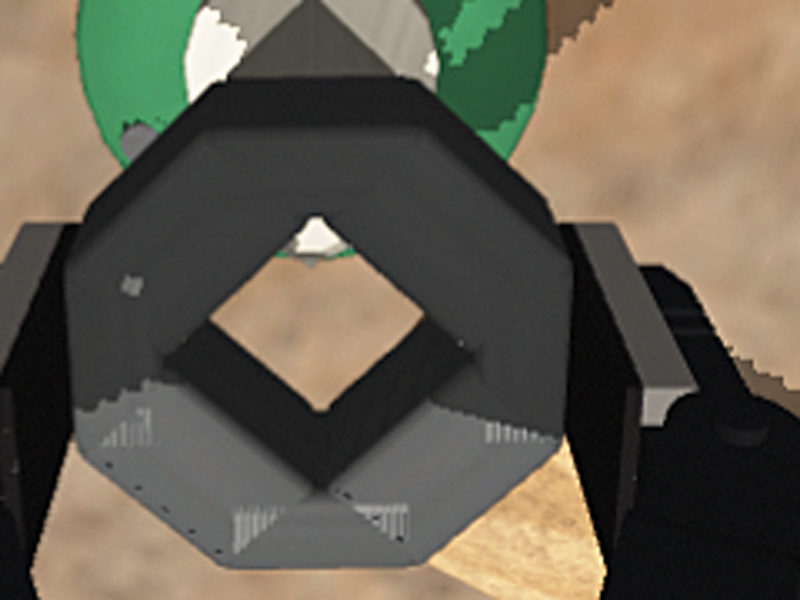

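Run:
```python
from h import *
c=load('w4')
for xy in([.6153,.015],[.6153,.005],[.605,.045]):
  uv=w2pix(c,[[*xy,z] for z in(.016,.024,.068,.08)]);print(xy,((uv-[220,230])*3.333).round(0).tolist())
cv2.imwrite('pics/w4b.png',cv2.resize(c['img'][:,:,::-1],(640,480)))
```

```text
[0.6153, 0.015] [[311.0, 60.0], [311.0, 75.0], [310.0, 179.0], [310.0, 216.0]]
[0.6153, 0.005] [[296.0, 108.0], [295.0, 125.0], [291.0, 238.0], [289.0, 279.0]]
[0.605, 0.045] [[305.0, -110.0], [304.0, -100.0], [301.0, -33.0], [300.0, -8.0]]
```

View pics/w4b.png

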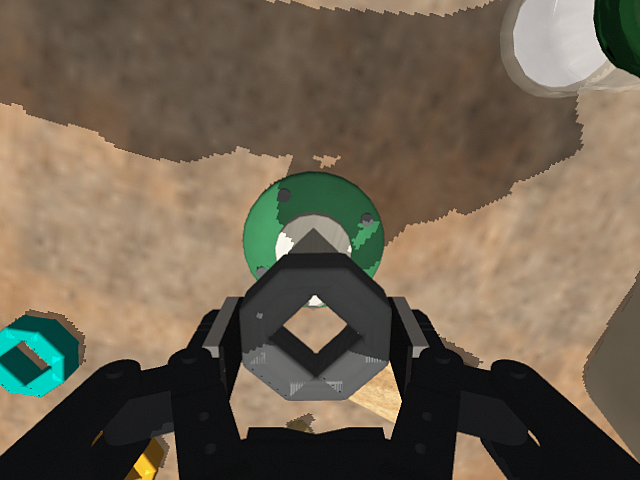

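Run:
```python
from h import *
c=load('w4');t=np.linspace(0,6.283,200)
for dx in(0,.003):
 y=np.radians(107);C=np.array([.6153,.015])+dx*np.array([np.cos(y),np.sin(y)])
 for z,r in((.016,.045),(.024,.023),(.08,.006)):
  uv=w2pix(c,np.c_[C[0]+r*np.cos(t),C[1]+r*np.sin(t),0*t+z]);print(dx,z,uv.min(0).round(1),uv.max(0).round(1))
```

```text
0 0.016 [240.  174.4] [386.8 313.2]
0 0.024 [274.7 214.8] [352.1 287.7]
0 0.08 [299.8 282.6] [326.3 306.7]
0.003 0.016 [239.7 169.2] [387.1 309.1]
0.003 0.024 [274.5 209.8] [352.3 283.2]
0.003 0.08 [299.7 276.4] [326.3 300.7]
```

The prediction matches the view: the pilot tip shows in the bore's near corner. I'm starting a slow descent.

apply_moves(
  steps=[0.0028, -0.0004, 0.003, 0, 1, 0.0028, -0.0004, 0.006, 0, 1, 0.0028, -0.0004, 0.009, 0, 1, 0.0028, -0.0004, 0.011, 0, 1, 0.0028, -0.0004, 0.013, 0, 1, 0.0028, -0.0004, 0.015, 0, 1, 0.0028, -0.0004, 0.017, 0, 1, 0.0028, -0.0004, 0.019, 0, 1, 0.0028, -0.0004, 0.02, 0, 1, 0.0028, -0.0004, 0.02, 0, 1],
  grip_force=30,
)

```text
time_s: 7.85
position: [0.6141, 0.0164, 0.1442]
eef_rot: [-0.0, 0.596, 0.803, -0.0]
contact_force: [-0.1, 0.6, -2.1]
grip_width: 0.668
grasp_force: 43.9
```

Run:
```python
from h import *
s,p,R=pose();print(p,yaw(R),s['contact_force'],s['wrist_torque'])
```

```text
[0.61411374 0.01637788 0.14417907] 106.82028191765716 [-0.05707702  0.56005627 -2.08361482] [ 0.04931478  0.03534151 -0.01843674]
```

apply_moves(
  steps=[0, 0, 0.001, 0, 1, 0, 0, 0.002, 0, 1, 0, 0, 0.003, 0, 1, 0, 0, 0.0035, 0, 1, 0, 0, 0.004, 0, 1, 0, 0, 0.0045, 0, 1, 0, 0, 0.005, 0, 1, 0, 0, 0.005, 0, 1, 0, 0, 0.005, 0, 1, 0, 0, 0.005, 0, 1],
)

```text
time_s: 8.68
position: [0.6143, 0.0164, 0.1395]
eef_rot: [-0.0, 0.596, 0.803, 0.0]
contact_force: [-0.9, 0.3, -2.4]
grip_width: 0.667
grasp_force: 43.9
```

Run:
```python
from h import *
s,p,R=pose();print(p,yaw(R),s['contact_force'],s['wrist_torque'])
```

```text
[0.61426617 0.01643918 0.13952131] 106.82308689844724 [-0.85586647  0.34047512 -2.38720485] [-0.01955392 -0.03491113 -0.04576306]
```

apply_moves(
  steps=[0, 0, 0.001, 0, 1, 0, 0, 0.002, 0, 1, 0, 0, 0.003, 0, 1, 0, 0, 0.0035, 0, 1, 0, 0, 0.004, 0, 1, 0, 0, 0.0045, 0, 1, 0, 0, 0.005, 0, 1, 0, 0, 0.005, 0, 1, 0, 0, 0.005, 0, 1, 0, 0, 0.005, 0, 1],
)

```text
time_s: 9.52
position: [0.6143, 0.0164, 0.1345]
eef_rot: [0.0, 0.596, 0.803, 0.0]
contact_force: [0.8, 0.0, -2.7]
grip_width: 0.665
grasp_force: 43.9
```

Run:
```python
from h import *
s,p,R=pose();print(p,yaw(R),s['contact_force'],s['wrist_torque'])
```

```text
[0.61428802 0.01641333 0.13454567] 106.81953547538077 [ 0.76271096  0.03861408 -2.70484213] [-0.03650937  0.00663028 -0.01606538]
```

apply_moves(
  steps=[0, 0, 0.003, 0, 1, 0, 0, 0.007, 0, 1, 0, 0, 0.011, 0, 1, 0, 0, 0.015, 0, 1, 0, 0, 0.019, 0, 1, 0, 0, 0.023, 0, 1, 0, 0, 0.027, 0, 1, 0, 0, 0.03, 0, 1, 0, 0, 0.033, 0, 1, 0, 0, 0.035, 0, 1],
)

```text
time_s: 10.35
position: [0.6142, 0.0164, 0.0991]
eef_rot: [-0.0, 0.596, 0.803, -0.0]
contact_force: [-0.4, -0.9, -1.9]
grip_width: 0.667
grasp_force: 43.9
```

Run:
```python
from h import *
s,p,R=pose();print(p,yaw(R),s['contact_force'],s['wrist_torque'])
```

```text
[0.61418475 0.0164339  0.09907276] 106.82077157975557 [-0.43401521 -0.8679215  -1.93860883] [-0.02322298  0.04113514 -0.05762839]
```

apply_moves(
  steps=[0, 0, 0.0005, 0, 1, 0, 0, 0.001, 0, 1, 0, 0, 0.0015, 0, 1, 0, 0, 0.0015, 0, 1, 0, 0, 0.0015, 0, 0.5, 0, 0, 0.0015, 0, 0, 0, 0, 0.0015, 0, 0, 0, 0, 0.0015, 0, 0, 0, 0, 0.0015, 0, 0, 0, 0, 0.0015, 0, 0],
)

```text
time_s: 11.18
position: [0.6144, 0.0165, 0.0982]
eef_rot: [0.0, 0.596, 0.803, 0.0]
contact_force: [-0.8, 0.3, 0.2]
grip_width: 0.996
grasp_force: 0.0
```

apply_moves(
  steps=[0, 0, -0.01, 0, 0, 0, 0, -0.03, 0, 0, 0, 0, -0.06, 0, 0, 0, 0, -0.1, 0, 0, -0.02, 0, -0.12, 0, 0, -0.06, 0, -0.12, 0, 0, -0.08, 0, -0.12, 0, 0, -0.08, 0, -0.12, 0, 0, -0.08, 0, -0.12, 0, 0, -0.08, 0, -0.12, 0, 0],
)

```text
time_s: 12.02
position: [0.6371, -0.059, 0.2184]
eef_rot: [-0.0, 0.596, 0.803, 0.001]
contact_force: [-0.4, 0.5, -0.3]
grip_width: 1.002
grasp_force: 0.0
```

Run:
```python
from h import *
s,p,R=pose();print(p,yaw(R),s['time_s'])
c=snap('wrist','w5')
u,v=w2pix(c,[[.615,.015,.042]])[0].astype(int);print(u,v)
sp=w2pix(c,[[.5236,-.2006,.018]])[0];print(sp)
im=c['img'][:,:,::-1];v=max(v,60);u2,v2=min(max(int(sp[0]),80),560),min(max(int(sp[1]),60),420)
f=lambda u,v:cv2.resize(im[v-60:v+60,u-80:u+80],(400,300),interpolation=cv2.INTER_CUBIC)
cv2.imwrite('pics/w5c.png',np.hstack([f(u,v),f(u2,v2)]));print(u,v,u2,v2)
togo([.545,-.25,.22],107)
```

```text
[ 0.63712223 -0.05899223  0.21841662] 106.87722869775367 12.0167
314 118
[132.69859813 346.94941112]
314 118 132 346
shift [-0.1566 -0.144  -0.002 ] twist -0.0007 yaw 106.96 j7 -0.0
```

View pics/w5c.png

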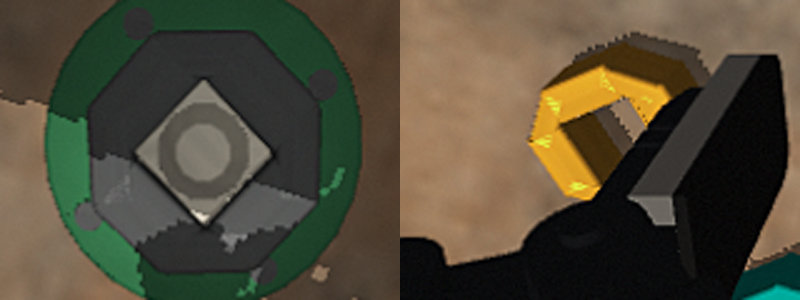

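The plate is down on the shoulder, square on the spindle (left crop, centre 204,152). The brass ring is behind the finger, in the right crop. Moving to view the spacer.

apply_moves(
  steps=[-0.03, -0.03, 0, 0, 0, -0.06, -0.06, 0, 0, 0, -0.09, -0.09, 0, 0, 0, -0.12, -0.12, 0, 0, 0, -0.143, -0.15, 0, 0, 0, -0.143, -0.15, 0, 0, 0, -0.143, -0.15, 0, 0, 0, -0.143, -0.15, 0, 0, 0, -0.143, -0.15, 0, 0, 0, -0.143, -0.15, 0, 0, 0],
)

```text
time_s: 12.9
position: [0.5364, -0.2377, 0.2183]
eef_rot: [0.0, 0.594, 0.804, 0.001]
contact_force: [-0.0, 0.2, -0.1]
grip_width: 0.996
grasp_force: 0.0
```

```bash
cat >> h.py <<'E'
from scipy.optimize import minimize
def mask(c,lo,hi):
    h=cv2.cvtColor(c['img'],cv2.COLOR_RGB2HSV);m=cv2.inRange(h,lo,hi)
    return m
def octfit(c,m,af,hgt,x0,bore=True,n=6):
    """fit x,y,yaw of octagonal prism (with bore) to mask by silhouette overlap"""
    m=cv2.resize(m,None,fx=n,fy=n,interpolation=cv2.INTER_NEAREST)>0
    def ren(q):
        x,y,a=q[0]*.01,q[1]*.01,q[2]
        k=a+np.pi/8+np.arange(8)*np.pi/4;r=af/2/np.cos(np.pi/8)
        O=np.c_[x+r*np.cos(k),y+r*np.sin(k)]
        b=a+np.pi/4+np.arange(4)*np.pi/2;B=np.c_[x+.0125*2**.5*np.cos(b),y+.0125*2**.5*np.sin(b)]
        pr=lambda P,z:((w2pix(c,np.c_[P,np.full(len(P),z)])+.5)*n).astype(np.int32)
        i=np.zeros(m.shape,np.uint8)
        cv2.fillConvexPoly(i,cv2.convexHull(np.r_[pr(O,0.),pr(O,hgt)]),1)
        if bore:
            h1=np.zeros_like(i);h2=np.zeros_like(i)
            cv2.fillConvexPoly(h1,pr(B,0.),1);cv2.fillConvexPoly(h2,pr(B,hgt),1);i[(h1&h2)>0]=0
        return i>0
    f=lambda q:1-(ren(q)&m).sum()/(ren(q)|m).sum()
    best=None
    for a in np.radians(np.arange(0,90 if bore else 45,15)):
        r=minimize(f,[x0[0]*100,x0[1]*100,a],method='Nelder-Mead',options=dict(initial_simplex=[[x0[0]*100,x0[1]*100,a],[x0[0]*100+.3,x0[1]*100,a],[x0[0]*100,x0[1]*100+.3,a],[x0[0]*100,x0[1]*100,a+.15]],maxiter=80))
        if best is None or r.fun<best.fun:best=r
    return best.x[0]/100,best.x[1]/100,np.degrees(best.x[2])%90,best.fun
E
python3 - <<'E'
from h import *
c=load('w5')
P=np.array([[204,78],[275,152],[205,228],[133,152]],float)
w=pix2w(c,np.c_[234+P[:,0]/2.5,58+P[:,1]/2.5],.068);print(w.mean(0));e=np.roll(w,-1,0)-w;print(np.linalg.norm(e[:,:2],axis=1),np.degrees(np.arctan2(e[:,1],e[:,0]))%90)
s,p,R=pose();print(p,yaw(R),s['time_s'])
c=snap('wrist','w6')
m=mask(c,(14,110,40),(30,255,255))
n,l,st,ce=cv2.connectedComponentsWithStats(m);i=1+st[1:,4].argmax();print(st[i],ce[i],pix2w(c,[ce[i]],.009))
m=(l==i).astype(np.uint8)
print(octfit(c,m,.052,.018,pix2w(c,[ce[i]],.009)[0]))
cv2.imwrite('pics/w6.png',c['img'][:,:,::-1]);np.save('pics/m6.npy',m)
E
```

```text
[0.61550673 0.01491613 0.068     ]
[0.02196514 0.02263359 0.02295706 0.02195701] [62.85264562 63.55513219 61.13983327 61.01483896]
[ 0.53640941 -0.23772331  0.21831487] 107.07590272243995 12.9
[ 538    0  102  127 6113] [597.06576149  48.36757729] [[ 0.6801422  -0.06703753  0.009     ]]
(np.float64(0.6767628063145616), np.float64(-0.0627763218543837), np.float64(46.03850703167875), np.float64(0.4607676767676767))
```

Run:
```python
from h import *
c=load('w6')
u,v=w2pix(c,[[.524,-.2,.009]])[0];print(u,v)
m=mask(c,(14,150,40),(32,255,255))
n,l,st,ce=cv2.connectedComponentsWithStats(cv2.morphologyEx(m,cv2.MORPH_CLOSE,np.ones((3,3))))
i=min([k for k in range(1,n) if st[k,4]>300],key=lambda k:np.hypot(*(ce[k]-[u,v])));print(st[i],ce[i])
x0=pix2w(c,[ce[i]],.009)[0];m=(l==i).astype(np.uint8)
r=octfit(c,m,.052,.018,x0);print(x0,r)
o=c['img'][:,:,::-1].copy();x,y,w,h=st[i][:4];cs,_=cv2.findContours(m,1,1)
cv2.imwrite('pics/w6.png',o)
```

```text
313.10799340153807 172.12371541867472
[ 278  128   79   80 3366] [316.78550208 167.96405229]
[ 0.52568792 -0.19631221  0.009     ] (np.float64(0.5256259897932438), np.float64(-0.19619538168863038), np.float64(40.197209852155964), np.float64(0.04242188368731237))
```

Run:
```python
from h import *
togo([.5256,-.1962,.12],85.2);togo([.5256,-.1962,.080],85.2)
```

```text
shift [0.0431 0.002  0.0982] twist 0.3814 yaw 107.05 j7 0.29
shift [0.0431 0.0019 0.1382] twist 0.3814 yaw 107.05 j7 0.29
```

apply_moves(
  steps=[0.03, 0.001, 0.03, 0.12, 0, 0.043, 0.002, 0.06, 0.24, 0, 0.043, 0.002, 0.085, 0.36, 0, 0.043, 0.002, 0.098, 0.381, 0, 0.043, 0.002, 0.098, 0.381, 0, 0.043, 0.002, 0.115, 0.381, 0, 0.043, 0.002, 0.13, 0.381, 0, 0.043, 0.002, 0.138, 0.381, 0, 0.043, 0.002, 0.138, 0.381, 0, 0.043, 0.002, 0.138, 0.381, 0],
  grip_force=40,
)

```text
time_s: 13.78
position: [0.5253, -0.1985, 0.0805]
eef_rot: [0.0, 0.737, 0.676, 0.0]
contact_force: [-0.2, -0.4, 0.2]
grip_width: 0.997
grasp_force: 0.0
```

apply_moves(
  steps=[0, 0, 0, 0, 0.5, 0, 0, 0, 0, 1, 0, 0, 0, 0, 1, 0, 0, 0, 0, 1, 0, 0, 0, 0, 1, 0, 0, 0, 0, 1, 0, 0, 0, 0, 1, 0, 0, 0, 0, 1, 0, 0, 0, 0, 1, 0, 0, 0, 0, 1],
)

```text
time_s: 14.62
position: [0.525, -0.1989, 0.0813]
eef_rot: [0.001, 0.737, 0.676, 0.0]
contact_force: [-1.1, 0.9, 5.5]
grip_width: 0.598
grasp_force: 40.8
```

Run:
```python
from h import *
s,p,R=pose();print(p,yaw(R),s['contact_force'],'off',R.T@(np.array([.5256,-.1962,0])-p))
off=(R.T@(np.array([.5256,-.1962,0])-p))[0]
togo([p[0],p[1],.21])
y=np.radians(107);S=np.array([.6158,.0155]);t=S-off*np.array([np.cos(y),np.sin(y)]);print(t);togo([*t,.19],107)
```

```text
[ 0.52500456 -0.19888656  0.08133894] 84.98791007209915 [-1.0588461   0.92611778  5.50861938] off [0.00278934 0.00025851 0.08133725]
shift [-1.000e-04  2.000e-04 -1.287e-01] twist 0 yaw 84.99 j7 -0.2
[0.61661552 0.01283254]
shift [ 0.2188  0.0729 -0.1087] twist -0.3842 yaw 84.99 j7 -0.2
```

apply_moves(
  steps=[0, 0, -0.02, 0, 1, 0, 0, -0.06, 0, 1, 0, 0, -0.1, 0, 1, 0, 0, -0.12, 0, 1, 0.036, 0.012, -0.12, -0.1, 1, 0.072, 0.024, -0.12, -0.2, 1, 0.108, 0.036, -0.12, -0.3, 1, 0.144, 0.048, -0.12, -0.384, 1, 0.18, 0.06, -0.12, -0.384, 1, 0.218, 0.0722, -0.12, -0.384, 1],
)

```text
time_s: 15.45
position: [0.6157, 0.0127, 0.1999]
eef_rot: [-0.0, 0.595, 0.803, -0.001]
contact_force: [0.6, -0.6, -2.3]
grip_width: 0.596
grasp_force: 43.0
```

Run:
```python
from h import *
s,p,R=pose();print(p,yaw(R),s['contact_force'],s['grip_width'])
togo([.6157,.0129,.165],107);togo([.6157,.0129,.152],107)
```

```text
[0.61567187 0.01273097 0.19988708] 106.93015227805066 [ 0.55449823 -0.58205052 -2.26369832] 0.5964750029495554
shift [0.0002 0.0001 0.0349] twist -0.0012 yaw 106.93 j7 -0.14
shift [0.0002 0.0001 0.0479] twist -0.0012 yaw 106.93 j7 -0.14
```

apply_moves(
  steps=[0.0002, 0, 0.012, 0, 1, 0.0002, 0, 0.025, 0, 1, 0.0002, 0, 0.032, 0, 1, 0.0002, 0, 0.035, 0, 1, 0.0002, 0, 0.037, 0, 1, 0.0002, 0, 0.039, 0, 1, 0.0002, 0, 0.041, 0, 1, 0.0002, 0, 0.043, 0, 1, 0.0002, 0, 0.045, 0, 1, 0.0002, 0, 0.047, 0, 1],
)

```text
time_s: 16.28
position: [0.6157, 0.0122, 0.1531]
eef_rot: [0.0, 0.595, 0.804, 0.0]
contact_force: [-1.0, 0.7, -1.9]
grip_width: 0.597
grasp_force: 43.0
```

Run:
```python
from h import *
s,p,R=pose();print(p,yaw(R),s['contact_force'],s['wrist_torque'])
```

```text
[0.61569848 0.01221451 0.15314592] 106.97494928346855 [-1.04173485  0.69146466 -1.89647514] [ 0.01389551 -0.00922458  0.02520228]
```

apply_moves(
  steps=[0.0007, 0, 0.001, 0, 1, 0.0007, 0, 0.002, 0, 1, 0.0007, 0, 0.003, 0, 1, 0.0007, 0, 0.0035, 0, 1, 0.0007, 0, 0.004, 0, 1, 0.0007, 0, 0.0045, 0, 1, 0.0007, 0, 0.005, 0, 1, 0.0007, 0, 0.0055, 0, 1, 0.0007, 0, 0.006, 0, 1, 0.0007, 0, 0.006, 0, 1],
)

```text
time_s: 17.12
position: [0.6154, 0.013, 0.1469]
eef_rot: [-0.0, 0.595, 0.804, -0.0]
contact_force: [0.9, 0.2, -1.5]
grip_width: 0.594
grasp_force: 43.0
```

Run:
```python
from h import *
s,p,R=pose();print(p,yaw(R),s['contact_force'],s['wrist_torque'])
```

```text
[0.61535053 0.01301114 0.14692489] 106.99133458991709 [ 0.93584174  0.20317105 -1.46478983] [-0.0051535  -0.00362385  0.0277734 ]
```

Underside is at about 65.6 mm with no load, so it is already over the corners. Going on gently.

apply_moves(
  steps=[0, 0, 0.001, 0, 1, 0, 0, 0.002, 0, 1, 0, 0, 0.003, 0, 1, 0, 0, 0.004, 0, 1, 0, 0, 0.005, 0, 1, 0, 0, 0.006, 0, 1, 0, 0, 0.007, 0, 1, 0, 0, 0.007, 0, 1, 0, 0, 0.007, 0, 1, 0, 0, 0.007, 0, 1],
)

```text
time_s: 17.95
position: [0.6154, 0.0131, 0.14]
eef_rot: [0.0, 0.595, 0.804, 0.0]
contact_force: [-0.2, 0.1, -1.6]
grip_width: 0.597
grasp_force: 43.0
```

Run:
```python
from h import *
s,p,R=pose();print(p,yaw(R),s['contact_force'],s['wrist_torque'])
```

```text
[0.6154217  0.01306156 0.14002587] 106.99194629002524 [-0.16982689  0.08568366 -1.56769038] [ 0.03953386 -0.01406868 -0.00182652]
```

apply_moves(
  steps=[0, 0, 0.002, 0, 1, 0, 0, 0.004, 0, 1, 0, 0, 0.006, 0, 1, 0, 0, 0.008, 0, 1, 0, 0, 0.01, 0, 1, 0, 0, 0.012, 0, 1, 0, 0, 0.014, 0, 1, 0, 0, 0.0155, 0, 1, 0, 0, 0.016, 0, 1, 0, 0, 0.016, 0, 1],
)

```text
time_s: 18.78
position: [0.6153, 0.013, 0.1239]
eef_rot: [-0.0, 0.595, 0.804, -0.0]
contact_force: [-1.1, 0.4, -1.1]
grip_width: 0.596
grasp_force: 43.0
```

apply_moves(
  steps=[0, 0, 0.0005, 0, 1, 0, 0, 0.0005, 0, 0.7, 0, 0, 0.0005, 0, 0.3, 0, 0, 0.0005, 0, 0, 0, 0, 0.0005, 0, 0, 0, 0, 0.0005, 0, 0, 0, 0, -0.01, 0, 0, 0, 0, -0.03, 0, 0, 0, 0, -0.06, 0, 0, 0, 0, -0.09, 0, 0],
)

```text
time_s: 19.62
position: [0.615, 0.013, 0.2151]
eef_rot: [-0.001, 0.595, 0.804, -0.0]
contact_force: [0.6, -0.3, 0.2]
grip_width: 1.0
grasp_force: 0.0
```

Run:
```python
from h import *
s,p,R=pose();print(p,yaw(R),s['contact_force'],s['time_s'])
togo([.522,.16,.218],107)
```

```text
[0.61495511 0.01302477 0.21511729] 107.0073353678304 [ 0.63496928 -0.28267885  0.23600009] 19.6167
shift [ 0.1677 -0.0459 -0.0027] twist 0.0001 yaw 107.01 j7 -0.13
```

apply_moves(
  steps=[0.04, -0.011, 0, 0, 0, 0.08, -0.022, 0, 0, 0, 0.12, -0.033, 0, 0, 0, 0.168, -0.046, 0, 0, 0, 0.168, -0.046, 0, 0, 0, 0.168, -0.046, 0, 0, 0, 0.168, -0.046, 0, 0, 0, 0.168, -0.046, 0, 0, 0, 0.168, -0.046, 0, 0, 0, 0.168, -0.046, 0, 0, 0],
)

```text
time_s: 20.45
position: [0.5233, 0.1584, 0.2138]
eef_rot: [0.0, 0.596, 0.803, -0.0]
contact_force: [0.3, -0.1, 0.6]
grip_width: 1.0
grasp_force: 0.0
```

Run:
```python
from h import *
s,p,R=pose();print(p,yaw(R),s['time_s'])
c=snap('wrist','w7')
h=cv2.cvtColor(c['img'],cv2.COLOR_RGB2HSV)
m=(((h[...,0]<6)|(h[...,0]>174))&(h[...,1]>150)&(h[...,2]>40)).astype(np.uint8)
m=cv2.morphologyEx(m,cv2.MORPH_CLOSE,np.ones((15,15)))
u=w2pix(c,[[.517,.203,.016]])[0]
n,l,st,ce=cv2.connectedComponentsWithStats(m)
i=min([k for k in range(1,n) if st[k,4]>300],key=lambda k:np.hypot(*(ce[k]-u)));print(u,st[i],ce[i])
m=(l==i).astype(np.uint8);x0=pix2w(c,[ce[i]],.016)[0]
for H in(.012,.016,.02,.026):print(H,octfit(c,m,.05,H,x0,False))
x,y,w,hh=st[i][:4]
b=snap('side','side7')
im=c['img'][y-15:y+hh+15,x-15:x+w+15,::-1]
us,vs=w2pix(b,[[.615,.015,.045]])[0].astype(int)
cv2.imwrite('pics/w7c.png',np.hstack([cv2.resize(im,(400,400),interpolation=cv2.INTER_CUBIC),cv2.resize(b['img'][vs-30:vs+30,us-30:us+30,::-1],(400,400),interpolation=cv2.INTER_CUBIC)]))
print(x,y,w,hh,us,vs)
for z in(.024,.042,.06):print(z,w2pix(b,[[.615-.02,.015+.02,z]]))
```

```text
[0.52328797 0.15835549 0.21382057] 106.78263985359337 20.45
[324.37684325 166.94111185] [ 287  128   78   80 4246] [325.27743759 167.58690532]
0.012 (np.float64(0.5182181929179395), np.float64(0.20182150849397462), np.float64(25.2026776480604), np.float64(0.1239096925162656))
0.016 (np.float64(0.5182321983274757), np.float64(0.20179436317826066), np.float64(24.278094773996592), np.float64(0.09670090200521264))
0.02 (np.float64(0.517852446361486), np.float64(0.20215516097361663), np.float64(24.520959897738834), np.float64(0.07349330701375612))
0.026 (np.float64(0.5176115786489478), np.float64(0.20263392768556987), np.float64(24.99683203034707), np.float64(0.08529544023743141))
287 128 78 80 327 239
0.024 [[327.06271228 253.97104193]]
0.042 [[326.91121381 247.79509087]]
0.06 [[326.75707296 241.51127122]]
```

View pics/w7c.png

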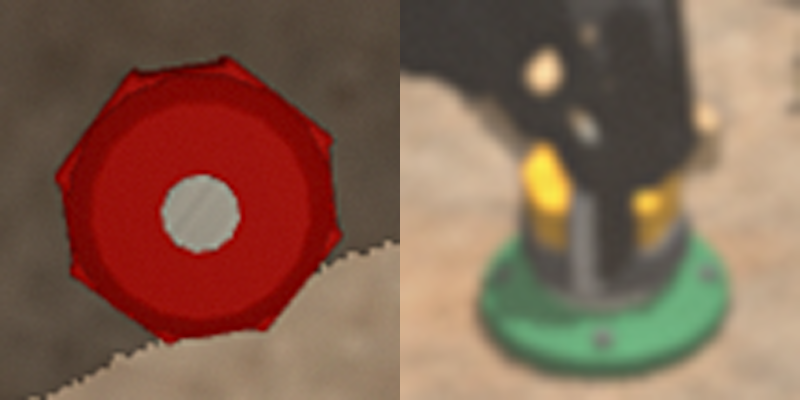

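The spacer sits flat on the plate (yellow directly on the dark ring in the right crop). The cap's outer flats are found. Its bore is ambiguous by 45°, so I'll settle that by feel. Next is the grasp.

Run:
```python
from h import *
togo([.5178,.2022,.12],114.6);togo([.5178,.2022,.078],114.6)
```

```text
shift [0.0429 0.0076 0.0938] twist -0.1352 yaw 106.85 j7 -0.43
shift [0.0429 0.0077 0.1358] twist -0.1352 yaw 106.85 j7 -0.43
```

apply_moves(
  steps=[0.03, 0.006, 0.02, -0.1, 0, 0.043, 0.008, 0.05, -0.135, 0, 0.043, 0.008, 0.08, -0.135, 0, 0.043, 0.008, 0.09, -0.135, 0, 0.043, 0.008, 0.1, -0.135, 0, 0.043, 0.008, 0.115, -0.135, 0, 0.043, 0.008, 0.13, -0.135, 0, 0.043, 0.008, 0.136, -0.135, 0, 0.043, 0.008, 0.136, -0.135, 0, 0.043, 0.008, 0.136, -0.135, 0],
  grip_force=40,
)

```text
time_s: 21.38
position: [0.5181, 0.2035, 0.0787]
eef_rot: [0.0, 0.54, 0.842, 0.0]
contact_force: [-0.5, -0.7, 0.1]
grip_width: 0.998
grasp_force: 0.0
```

apply_moves(
  steps=[0, 0, 0, 0, 0.5, 0, 0, 0, 0, 1, 0, 0, 0, 0, 1, 0, 0, 0, 0, 1, 0, 0, 0, 0, 1, 0, 0, 0, 0, 1, 0, 0, 0, 0, 1, 0, 0, 0, 0, 1, 0, 0, 0, 0, 1, 0, 0, 0, 0, 1],
)

```text
time_s: 22.22
position: [0.5178, 0.2038, 0.0794]
eef_rot: [0.001, 0.539, 0.842, 0.0]
contact_force: [-0.6, -1.7, 6.0]
grip_width: 0.587
grasp_force: 40.4
```

Run:
```python
from h import *
s,p,R=pose();o=R.T@(np.array([.5178,.2022,0])-p);print(p,yaw(R),s['contact_force'],s['grip_width'],'off',o)
y=np.radians(107);S=np.array([.6149,.0154]);t=S-o[0]*np.array([np.cos(y),np.sin(y)]);print(t);togo([*t,.2],107)
```

```text
[0.51778451 0.20381951 0.07944477] 114.7150154546816 [-0.58470717 -1.70015788  5.98546415] 0.5871926828122513 off [-0.00142516 -0.00078782  0.07944459]
[0.61448332 0.01676288]
shift [-0.2104  0.0098 -0.1204] twist 0.1347 yaw 114.72 j7 -0.53
```

apply_moves(
  steps=[0, 0, -0.02, 0, 1, 0, 0, -0.06, 0, 1, 0, 0, -0.1, 0, 1, 0, 0, -0.12, 0, 1, -0.036, 0.002, -0.12, 0.05, 1, -0.072, 0.003, -0.12, 0.1, 1, -0.108, 0.005, -0.12, 0.135, 1, -0.144, 0.007, -0.12, 0.135, 1, -0.18, 0.008, -0.12, 0.135, 1, -0.2104, 0.0098, -0.12, 0.135, 1],
)

```text
time_s: 23.05
position: [0.6148, 0.0132, 0.198]
eef_rot: [0.0, 0.596, 0.803, -0.001]
contact_force: [1.4, 0.3, -0.9]
grip_width: 0.591
grasp_force: 42.2
```

Run:
```python
from h import *
s,p,R=pose();print(p,yaw(R),s['contact_force'],s['grip_width'])
togo([.6145,.0168,.165],107);togo([.6145,.0168,.150],107)
```

```text
[0.61482614 0.01317525 0.19800517] 106.85856552842709 [ 1.44798234  0.34039075 -0.91973913] 0.5914607719089969
shift [0.0036 0.0008 0.033 ] twist -0.0025 yaw 106.86 j7 -0.15
shift [0.0036 0.0008 0.048 ] twist -0.0025 yaw 106.86 j7 -0.15
```

apply_moves(
  steps=[0.002, 0.0005, 0.01, 0, 1, 0.002, 0.0005, 0.022, 0, 1, 0.002, 0.0005, 0.03, 0, 1, 0.002, 0.0005, 0.033, 0, 1, 0.002, 0.0005, 0.033, 0, 1, 0.002, 0.0005, 0.033, 0, 1, 0.002, 0.0005, 0.033, 0, 1, 0.002, 0.0005, 0.033, 0, 1, 0.002, 0.0005, 0.033, 0, 1, 0.002, 0.0005, 0.033, 0, 1],
)

```text
time_s: 23.88
position: [0.6144, 0.0188, 0.1654]
eef_rot: [0.0, 0.595, 0.804, 0.0]
contact_force: [0.3, -0.3, -1.6]
grip_width: 0.589
grasp_force: 42.2
```

Run:
```python
from h import *
s,p,R=pose();print(p,yaw(R),s['contact_force'],s['wrist_torque'])
togo([.6145,.0166,.150],107)
```

```text
[0.61435386 0.01883055 0.16544481] 106.99505848014934 [ 0.32680374 -0.27359787 -1.62468735] [0.04748911 0.05161404 0.00633437]
shift [-0.0022 -0.0005  0.0154] twist -0.0001 yaw 107.0 j7 -0.18
```

apply_moves(
  steps=[-0.0022, -0.0005, 0, 0, 1, -0.0022, -0.0005, 0.002, 0, 1, -0.0022, -0.0005, 0.004, 0, 1, -0.0022, -0.0005, 0.006, 0, 1, -0.0022, -0.0005, 0.008, 0, 1, -0.0022, -0.0005, 0.01, 0, 1, -0.0022, -0.0005, 0.012, 0, 1, -0.0022, -0.0005, 0.014, 0, 1, -0.0022, -0.0005, 0.015, 0, 1, -0.0022, -0.0005, 0.015, 0, 1],
  grip_force=30,
)

```text
time_s: 24.72
position: [0.6142, 0.0165, 0.1496]
eef_rot: [-0.0, 0.595, 0.804, -0.0]
contact_force: [0.8, 0.1, -1.9]
grip_width: 0.586
grasp_force: 42.2
```

apply_moves(
  steps=[0, 0, 0.0005, 0, 1, 0, 0, 0.001, 0, 1, 0, 0, 0.0015, 0, 1, 0, 0, 0.002, 0, 1, 0, 0, 0.0025, 0, 1, 0, 0, 0.003, 0, 1, 0, 0, 0.0035, 0, 1, 0, 0, 0.0035, 0, 1, 0, 0, 0.0035, 0, 1, 0, 0, 0.0035, 0, 1],
)

```text
time_s: 25.55
position: [0.6144, 0.0165, 0.1465]
eef_rot: [0.0, 0.595, 0.804, 0.0]
contact_force: [0.5, -0.6, -1.0]
grip_width: 0.586
grasp_force: 42.2
```

Run:
```python
from h import *
s,p,R=pose();print(p,yaw(R),s['contact_force'],s['wrist_torque'],s['grasp_force'])
```

```text
[0.61436536 0.01650144 0.14652815] 106.9898597236547 [ 0.49851458 -0.59595867 -0.98057195] [-0.0039134  -0.06203394 -0.02952492] 42.24516749382019
```

apply_moves(
  steps=[0, 0, 0.0004, 0, 1, 0, 0, 0.0008, 0, 1, 0, 0, 0.0012, 0, 1, 0, 0, 0.0016, 0, 1, 0, 0, 0.002, 0, 1, 0, 0, 0.0025, 0, 1, 0, 0, 0.0025, 0, 1, 0, 0, 0.0025, 0, 1, 0, 0, 0.0025, 0, 1, 0, 0, 0.0025, 0, 1],
)

```text
time_s: 26.38
position: [0.6144, 0.0165, 0.1441]
eef_rot: [0.0, 0.595, 0.804, 0.0]
contact_force: [-0.2, 0.6, -0.0]
grip_width: 0.592
grasp_force: 42.2
```

Run:
```python
from h import *
s,p,R=pose();print(p,yaw(R),s['contact_force'],s['wrist_torque'],s['grasp_force'])
```

```text
[0.61437947 0.01650114 0.14405389] 106.98957415827982 [-0.18394616  0.55159352 -0.00436752] [ 0.05342243  0.02292277 -0.09945353] 42.244289964437485
```

apply_moves(
  steps=[0, 0, 0.0007, 0, 1, 0, 0, 0.0014, 0, 1, 0, 0, 0.002, 0, 1, 0, 0, 0.0026, 0, 1, 0, 0, 0.0032, 0, 1, 0, 0, 0.0038, 0, 1, 0, 0, 0.004, 0, 1, 0, 0, 0.004, 0, 1, 0, 0, 0.004, 0, 1, 0, 0, 0.004, 0, 1],
)

```text
time_s: 27.22
position: [0.6144, 0.0165, 0.14]
eef_rot: [0.0, 0.595, 0.804, 0.0]
contact_force: [-0.2, -0.0, -1.1]
grip_width: 0.59
grasp_force: 42.2
```

Run:
```python
from h import *
s,p,R=pose();print(p,yaw(R),s['contact_force'],s['wrist_torque'],s['grasp_force'])
```

```text
[0.61437279 0.01650944 0.14004373] 106.99103543117371 [-0.24813989 -0.00496105 -1.08839638] [0.01715964 0.01484727 0.05259456] 42.24442899227142
```

apply_moves(
  steps=[0, 0, 0.0004, 0, 1, 0, 0, 0.0004, 0, 0.7, 0, 0, 0.0004, 0, 0.3, 0, 0, 0.0004, 0, 0, 0, 0, 0.0004, 0, 0, 0, 0, 0.0004, 0, 0, 0, 0, -0.01, 0, 0, 0, 0, -0.03, 0, 0, 0, 0, -0.06, 0, 0, 0, 0, -0.08, 0, 0],
)

```text
time_s: 28.05
position: [0.6149, 0.0169, 0.2229]
eef_rot: [0.001, 0.595, 0.804, 0.001]
contact_force: [0.1, -0.3, 1.1]
grip_width: 1.0
grasp_force: 0.0
```

apply_moves(
  steps=[-0.03, 0, 0, 0, 0, -0.06, 0, 0, 0, 0, -0.09, 0, 0, 0, 0, -0.12, 0, 0, 0, 0, -0.12, 0, 0, 0, 0, -0.12, 0, 0, 0, 0, -0.12, 0, 0, 0, 0, -0.12, 0, 0, 0, 0, -0.12, 0, 0, 0, 0, -0.12, 0, 0, 0, 0],
)

```text
time_s: 28.88
position: [0.6493, -0.0967, 0.2204]
eef_rot: [-0.0, 0.594, 0.805, 0.0]
contact_force: [-0.5, -0.7, -0.2]
grip_width: 0.998
grasp_force: 0.0
```

Run:
```python
from h import *
s,p,R=pose();print(p,s['contact_force'],s['grip_width'],s['time_s'])
# top-spot height test: white spot of cap in wrist+side+top views -> triangulate
for n in('side','wrist','top'):
    c=snap(n,n+'9')
    h=cv2.cvtColor(c['img'],cv2.COLOR_RGB2HSV)
    m=(((h[...,0]<7)|(h[...,0]>174))&(h[...,1]>150)&(h[...,2]>40)).astype(np.uint8)
    k,l,st,ce=cv2.connectedComponentsWithStats(m);u=w2pix(c,[[.615,.015,.076]])[0]
    g=[j for j in range(1,k) if st[j,4]>40]
    i=min(g,key=lambda j:np.hypot(*(ce[j]-u)));x,y,w,hh=st[i][:4]
    gray=c['img'].astype(int);sub=gray[y:y+hh,x:x+w];mm=(sub.min(2)>90)&(sub.max(2)-sub.min(2)<50)
    v,uu=np.nonzero(mm);print(n,st[i],ce[i],'pred',u,'spot',(uu.mean()+x,v.mean()+y) if len(uu) else None)
    for z in(.092,.1):print('  spot pred',z,w2pix(c,[[.615,.015,z]])[0])
```

```text
[ 0.64933457 -0.09672084  0.2203555 ] [-0.46808168 -0.71149069 -0.20535374] 0.9976006441100198 28.8833
side [316 219  22  21 337] [326.4925816  229.76261128] pred [326.84619077 228.71155047] spot (np.float64(326.5), np.float64(222.8))
  spot pred 0.092 [326.70915768 222.99706969]
  spot pred 0.1 [326.63984056 220.10634918]
wrist [ 262    0  107   92 7221] [314.89849051  41.31117574] pred [314.53980171  35.45822499] spot (np.float64(314.8660351826793), np.float64(27.46684709066306))
  spot pred 0.092 [314.47990948  28.37140653]
  spot pred 0.1 [314.4458844  24.3448045]
top [320 208  25  25 398] [331.99497487 220.23869347] pred [330.94040299 219.24472822] spot (np.float64(333.780487804878), np.float64(217.3658536585366))
  spot pred 0.092 [331.04399795 217.93268751]
  spot pred 0.1 [331.09686779 217.2629602 ]
```

The cap's top spot lies where a seated cap's (92 mm) should in the side and wrist views. I'm handing in.

```bash
python3 -c "
from plant import env
print(env.sign_off())"
```

```text
the job is handed in; nothing more can be done
None
```

I put the plate, spacer and cap on the spindle in that order, released them and handed the job in at about 29 s. No heavy contact showed at any check, and the last pictures put the cap's top at its home height. The hand-in returned no verdict.

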